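# Seat the ladle rest in its dock and latch it

## Task

The steel ladle rest is standing loose on its white dock, on top of its foot. Slide it about on the dock, without lifting it off, until its foot finds the hidden hole and drops fully home with the plate lying flat; then slide the latch all the way over the plate's edge to lock it. Let go and leave the other things on the counter where they are.

Things in the scene. Friction and masses are not known exactly. Their poses are not given: they have to be found in the camera images.
- rest: Loose steel ladle rest, about 0.6 kg: round plate 160 mm across, 5 mm thick; under its middle a foot (the peg) 54 mm across, 14 mm long, chamfered. Origin: centre of the foot's underside, z up. Plate underside at z 14 mm, its top at 19. Starts standing on its foot on the deck, 29 to 35 mm from the deck's middle towards dock +x, hiding the hole. Pushed sideways at its collar it slides.
- collar (a point): Middle of the open mouth of the ladle rest's collar, a round upright wall on the plate, 74 mm outside and 66 mm inside diameter, 28 mm high, the plate's top being its floor (28 mm below this point). This point is 47 mm above the underside of the foot. Fingers fit inside it to push the rest about.
- dock: White board fixed to the counter: a flat square deck 200 by 200 mm, 30 mm high, with a 90 mm wide arm on its +y side that carries the latch. Origin: under the deck's middle at counter height; x, y along the edges, z up. Standing loose on the deck, the rest's origin is 30 mm above the dock's origin; seated 16 mm, the plate flat on the deck.
- deck_middle (a point): Middle of the deck's top. Near it, hidden under the ladle rest, is a vertical blind hole 57 mm across and 16 mm deep for the foot. The hole's centre lies anywhere within 14 mm of this point along the dock's x and within 9 mm along its y, different each time: find it by feel.
- latch (a joint): Travel of the slide latch in m along the dock's -y: 0 drawn back, 0.055 home at its stop; starts at 0 to 0.008. About 2 N moves it; it stays where left. Flat steel bar 34 mm wide, 9 mm thick, underside 8 mm above the deck, so it passes over the plate's edge only when the rest is seated. Bar tip at dock x 0, y 107 mm drawn back, 52 mm home.
- thumb (a point): Middle of the top edge of the latch's black upright thumb plate: 34 mm wide (dock x), 14 mm thick (dock y), 36 mm tall above the bar. This point is 82 mm above the counter, at dock y 154 mm drawn back, 99 mm home. Push its +y face. Behind it the bar (top 47 mm above the counter) runs on 21 mm; guides beside the bar (dock x 18 to 29 mm each side) are 50 mm high.
- pot: Bystander: white enamel pot with lid, 200 mm across, 135 mm tall with its knob; origin under its middle.
- spoon_holder: Bystander: round bamboo holder 100 mm across, 140 mm tall, with three wooden spoons up to 330 mm high; origin under its middle.
- jar: Bystander: glass jar with blue screw cap, 84 mm across, 130 mm tall; origin under its middle.
- ladle: Bystander: steel ladle lying on the counter, about 300 mm long, its bowl to its own +x; origin on the handle at counter height.
- bowl: Bystander: white bowl, 130 mm across, 55 mm tall; origin under its middle.
- mug: Bystander: terracotta mug, 80 mm across, 95 mm tall; origin under its middle.
- trivet: Bystander: cork trivet disc, 160 mm across, 12 mm thick; origin under its middle.
There are look-alikes about, which are no part of the job. What is shaped like the rest but red is not meant.

How it is judged:
On the way, in this order (a step that is already met when the one before it is completed fails the run):
1. the ladle rest's foot has dropped fully into the hole and its plate lies flat on the deck (z of rest in the frame of dock between 0.0125 and 0.0195 m and x of rest in the frame of dock between -0.022 and 0.022 m and y of rest in the frame of dock between -0.017 and 0.017 m and angle between rest's own z axis and vertical below 0.035 rad), for 0.2 s.
2. the latch has been slid home over the plate's edge (value of joint latch above 0.049 m), for 0.2 s.
At the end, for the whole second after the job is handed in: The ladle rest is seated: its origin 12.5 to 19.5 mm above the dock's origin, within 22 mm (x) and 17 mm (y) of the deck's middle, tilted less than 2 degrees, at rest; the latch is at 49 mm or more of its 55 mm travel (all of step 1 and value of joint latch above 0.049 m and linear speed of rest below 0.02 m/s); the robot touches nothing.
It fails at once if the ladle rest was lifted off the deck (more than 15 mm above standing height) (z of rest in the frame of dock above 0.0451 m).
It fails at once if another thing on the counter was moved by more than 40 mm or tipped over (distance of any of pot, spoon_holder, jar, ladle, bowl, mug, trivet from where it was at the start of the episode above 0.04 m or angle between any of pot, spoon_holder, jar, ladle, bowl, mug, trivet's own z axis and vertical above 0.5 rad).
It also fails if it takes over 67 s, if anything falls off the work surface, if the arm or the gripper's body presses on something with over 40 N, if the wrist force passes 120 N, or if a joint passes its speed limit or range.

## Robot

A 7-joint arm with a two-finger parallel gripper is mounted at the origin on the work surface. World frame = base frame: x ahead of the robot, y to its left, z up, the work surface at z = 0. Lengths are in m, angles in rad, forces in N, time in s.
With the tool pointing down it reaches from about 0.4 to 0.85 m from the base axis. Payload 10.4 kg.
Tool frame: the origin (TCP) lies at the very end of the fingers, on their centre line; the grasp point (between the pads) lies 19 mm behind it (manip.grip_depth is the distance from the TCP to the grasp point, in m); z points along the fingers, y is the direction in which the jaws open and shut (so a half turn about z gives the same grasp; the last joint's range is limited). The gripper opens to 85 mm and grips with 20 to 120 N. Pads are 22 mm wide; open, the fingers measure 114 mm over their backs; the gripper's body (76 mm by 85 mm) begins 54 mm behind the grasp point. The pads swing forward as they close: fully open they stand 13 mm farther back than shut.
Start: joints at [-1.269, 0.332, -0.065, 1.46, 0.022, 1.35, -0.088], TCP at [0.199, 0.592, 0.197] pointing down, gripper open.
Joint ranges: [-2.6, 2.6], [-0.5, 2.12], [-1.47, 1.34], [0.16, 2.42], [-1.27, 4.41], [0.06, 2.06], [-2.6, 2.6]. Speed limits (rad/s): [2.22, 2.22, 2.79, 2.79, 3.14, 3.14, 3.14].

## Interface

Orientations are given as a unit quaternion [x, y, z, w].
In Python, from workcell import manip gives the robot as it stands.
- The arm moves only by the tool step_arm, never from a script. Its argument "motion" is a list of rows, each a list of 6 numbers: the shift along the tool's x, y, z in mm, then the turn, a rotation vector about the tool's x, y, z in degrees. A call has 1 to 20 rows; each row shifts and turns the pose as measured when the row begins, along the tool's axes as they then stand; what a row does not reach is not made up. A row lasts 1/8 s, in which the tool goes at most 62.5 mm and 10.7 degrees, less where a joint would pass 70% of its speed; a pose out of reach is approached as far as the arm can. A call with a gripper value outside its range is refused whole. "jaw" is the finger opening in mm, from 0 to 85.4, set as the call begins (left out, the last holds). The fingers move at their own pace and stop on an object; "force" is the grip in N (left out, the last holds). Time passes only in rows, so rows that do not move let the fingers close. It gives the time, the measured TCP pose, the force and the opening at its end, in the units of the state.
- manip.get_obs(): the state, without advancing time (a new reading comes with each control period).
- manip.camera(name): name is "scene" or "top" or "wrist"; returns the picture (400x640x3 uint8, blue, green, red); there is no depth.
- manip.camera_info(name): a dict with "camera_matrix" (3x3 intrinsics, pixels), "k1" (the pictures are not rectified: a ray, as slopes to the right and down, at radius r is drawn at 1 + k1 r^2 times it, then the intrinsics apply), "R" (3x3) and "t" (3): a world point X has camera coordinates R X + t. Camera axes: x right, y down, z forward; pixel columns grow to the right and rows downward; lengths in m; the calibration is good to about 2 mm. A picture is of the moment at which its call begins: read the wrist's pose just before it. camera_info takes no time and is no camera call; for the wrist camera it gives the pose at the moment of the call.
- manip.hand_in(): hands the job in, once; it reports no verdict.
The state is a dict: "clock": time; "joint_pos": joint angles; "joint_velocities": joint speeds; "tau": joint torques, N m; "position": TCP position; "ee_rot": TCP orientation; "ft_force": force on the tool from outside, world axes, zero at the start; "torque": the same for the moment, N m; "grip_width": opening from 0.0 (shut) to 1.0 (fully open).
Only numpy, scipy, OpenCV 4.12 (cv2) and the standard library are available. Lean on these libraries where they do the work, as an engineer would, in place of code of your own. Each camera call takes 0.05 s, during which the arm holds its last target.

## Working session

There is one attempt and no reset: what is moved stays moved. The work goes in short steps, Python scripts to look and compute and a tool call to move; the robot and the scene stay as the last step left them, time stands still between calls to the robot, and variables do not carry over. Pictures are saved under pics/ and viewed, and the job is handed in when it is done.

Besides the shell and the picture viewer there is one more tool, called after ">>>" as a command line: name --pt "numbers of a row" for each row, then --argument value for the rest. step_arm: Moves the arm, as the interface text tells. Its arguments: {"type":"object","properties":{"motion":{"type":"array"},"jaw":{"type":"number"},"force":{"type":"number"}},"required":["motion"]}

```bash
mkdir -p pics; python3 - <<'E'
from workcell import manip
import cv2
for n in("scene","top","wrist"):
    cv2.imwrite(f"pics/{n}0.png",manip.camera(n)); i=manip.camera_info(n); print(n,i)
print(manip.get_obs())
E
```

```text
scene {'camera_matrix': array([[415.61080372,   0.        , 322.06869064],
       [  0.        , 415.61080372, 199.67132204],
       [  0.        ,   0.        ,   1.        ]]), 'k1': -0.11269807500407672, 'R': array([[-0.48919786,  0.87210546,  0.0108409 ],
       [ 0.58703152,  0.33843074, -0.73543091],
       [-0.64504221, -0.35340728, -0.67751299]]), 't': array([ 0.29145531, -0.22151743,  1.54347218])}
top {'camera_matrix': array([[505.82669073,   0.        , 327.27196886],
       [  0.        , 505.82669073, 190.34722213],
       [  0.        ,   0.        ,   1.        ]]), 'k1': -0.007393367665301161, 'R': array([[-1.29322410e-02, -9.99916023e-01,  8.38787261e-04],
       [-9.94845043e-01,  1.27822690e-02, -1.00597977e-01],
       [ 1.00578808e-01, -2.13542064e-03, -9.94926803e-01]]), 't': array([-0.03436546,  0.52533871,  1.72314579])}
wrist {'camera_matrix': array([[323.56546917,   0.        , 317.16190276],
       [  0.        , 323.56546917, 197.63511798],
       [  0.        ,   0.        ,   1.        ]]), 'k1': -0.057130939296128884, 'R': array([[ 3.18524431e-01,  9.47
[... 233 characters left out ...]
 array([-1.26859223,  0.33272073, -0.06469005,  1.46072855,  0.02160332,
        1.34990682, -0.0885193 ]), 'joint_velocities': array([ 5.06704260e-04, -9.57568402e-04, -2.45292752e-03, -3.44325752e-03,
        8.37167213e-05, -1.14352139e-03, -2.20130043e-03]), 'tau': array([ 7.08905191e-04, -6.25831532e+01,  4.92315483e-02, -3.91850710e+01,
        1.64412585e-02,  7.50123232e-03,  7.06498199e-06]), 'position': array([0.19935958, 0.59201956, 0.19611191]), 'ee_rot': array([ 1.61694750e-01,  9.86840677e-01, -5.30617736e-04, -6.05068257e-05]), 'ft_force': array([-0.18663475,  0.02802064, -0.147371  ]), 'torque': array([-0.00464091,  0.01827097, -0.05176508]), 'grip_width': 1.0008024545384997}
```

View pics/top0.png

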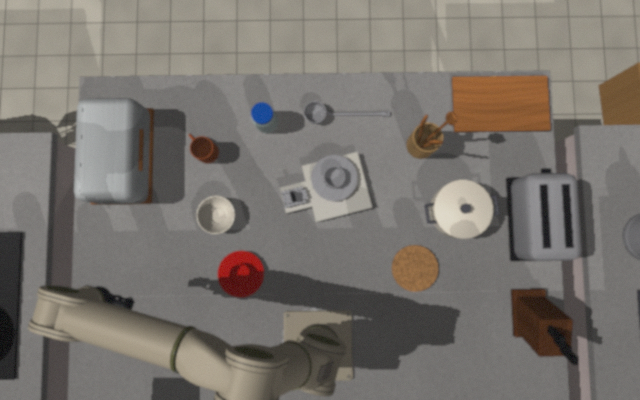

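View pics/scene0.png

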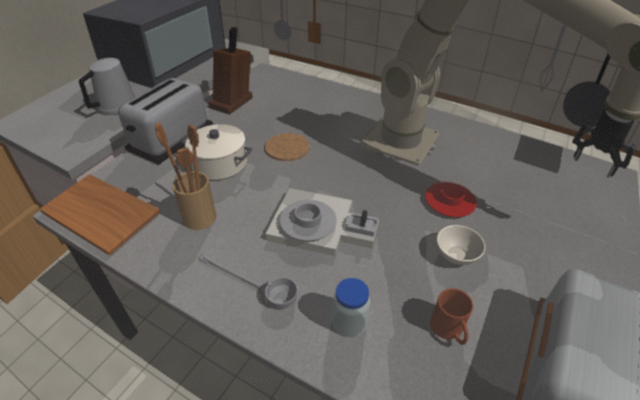

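View pics/wrist0.png

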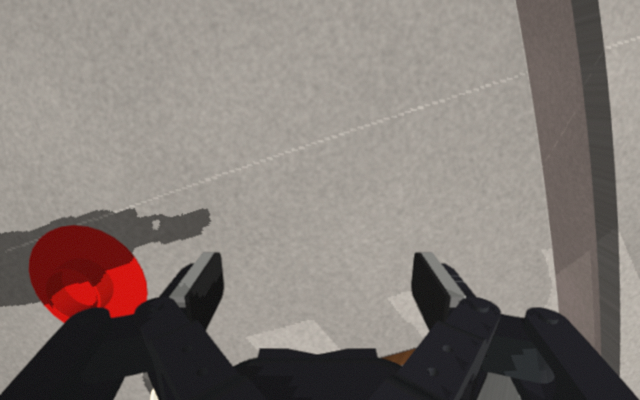

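```bash
python3 - <<'E'
import cv2
a=cv2.imread("pics/top0.png")[135:235,265:385]; cv2.imwrite("pics/topc.png",cv2.resize(a,(720,600),interpolation=cv2.INTER_CUBIC))
a=cv2.imread("pics/scene0.png")[180:260,255:385]; cv2.imwrite("pics/scenec.png",cv2.resize(a,(780,480),interpolation=cv2.INTER_CUBIC))
E
```

```text
(no output)
```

View pics/topc.png

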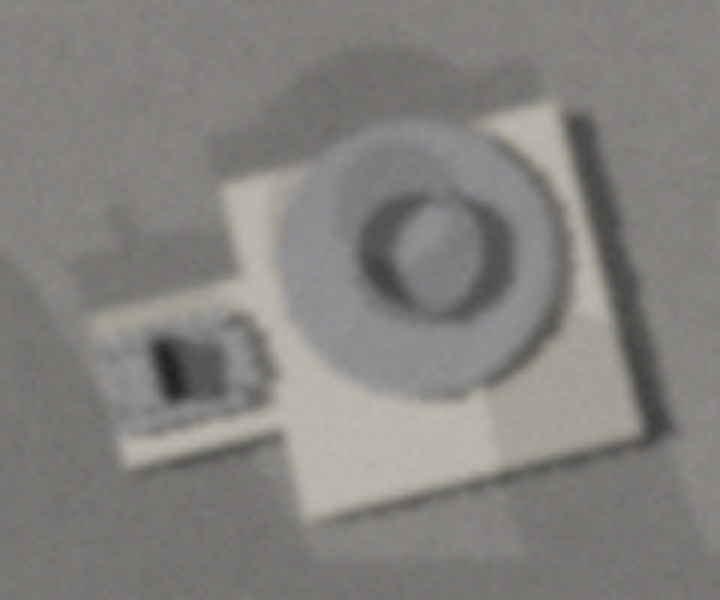

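View pics/scenec.png

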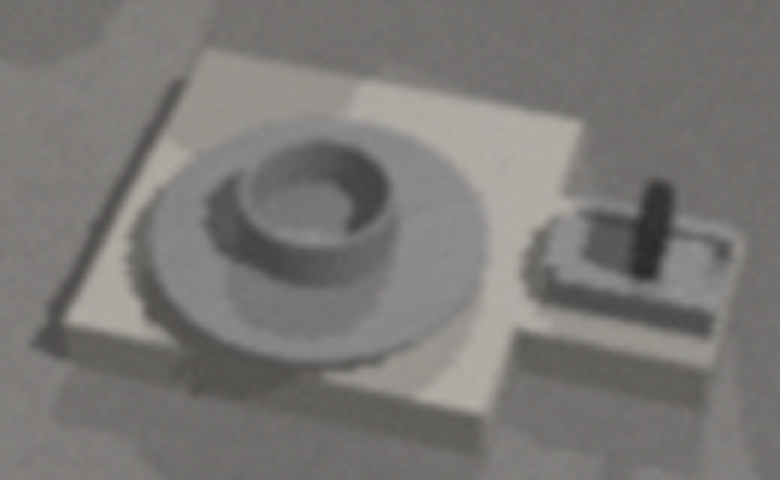

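```bash
cat > h.py <<'E'
import numpy as np, cv2
from workcell import manip
def px2w(info,uv,z):
    K=info["camera_matrix"];R=info["R"];t=info["t"]
    d=np.array([info["k1"],0,0,0,0.])
    n=cv2.undistortPoints(np.array([[uv]],float),K,d)[0,0]
    r=R.T@np.array([n[0],n[1],1]); c=-R.T@t
    return c+r*(z-c[2])/r[2]
def w2px(info,X):
    r=cv2.Rodrigues(info["R"])[0]
    return cv2.projectPoints(np.array(X,float).reshape(-1,1,3),r,info["t"],info["camera_matrix"],np.array([info["k1"],0,0,0,0.]))[0][:,0]
E
python3 - <<'E'
from h import *
T=manip.camera_info("top");S=manip.camera_info("scene")
f=lambda u,v:(265-.42+u/6,135-.42+v/6)
g=lambda u,v:(255-.42+u/6,180-.42+v/6)
c=[px2w(T,f(*p),.03) for p in((222,183),(555,100),(640,435),(305,522))]
c=np.array(c);print("T",c,c.mean(0),[np.linalg.norm(c[i]-c[i-1]) for i in range(4)])
ct=c.mean(0)
c2=np.array([px2w(S,g(*p),.03) for p in((487,415),(65,325),(205,48),(583,122))]);print("S",c2,c2.mean(0),[np.linalg.norm(c2[i]-c2[i-1]) for i in range(4)])
for C in(c,c2):
    m=C.mean(0); x=(C[0]+C[1]-C[2]-C[3])[:2]; print("yaw",np.degrees(np.arctan2(x[1],x[0])))
    y=(C[0]+C[3]-C[1]-C[2])[:2]; print("yaw y",np.degrees(np.arctan2(-y[0],y[1])))
print("plate",px2w(T,f(423,258),.049),px2w(S,g(318,240),.049))
print("collar",px2w(T,f(436,256),.077),px2w(S,g(318,196),.077))
print("thumb",px2w(T,f(172,370),.082),px2w(S,g(660,185),.082))
E
```

```text
T [[ 0.61374972  0.0468662   0.03      ]
 [ 0.65990533 -0.14660857  0.03      ]
 [ 0.46468836 -0.19168339  0.03      ]
 [ 0.41733469  0.00094583  0.03      ]] [ 0.53891952 -0.07261998  0.03      ] [np.float64(0.20171153259269936), np.float64(0.19890406688548043), np.float64(0.20035319883192582), np.float64(0.19836427260903838)]
S [[ 0.61027093  0.04978556  0.03      ]
 [ 0.65936739 -0.1448229   0.03      ]
 [ 0.46265661 -0.19404303  0.03      ]
 [ 0.41545037  0.00126744  0.03      ]] [ 0.53693632 -0.07195323  0.03      ] [np.float64(0.20077115925108435), np.float64(0.20070604873630113), np.float64(0.20277513670026093), np.float64(0.20093434421951678)]
yaw 13.080507503105563
yaw y 13.614141973763644
yaw 14.016328919572866
yaw y 13.873346309457459
plate [ 0.56615735 -0.06837945  0.049     ] [ 0.56952144 -0.06191906  0.049     ]
collar [ 0.56365413 -0.0751869   0.077     ] [ 0.56866673 -0.06200406  0.077     ]
thumb [0.50087333 0.07303666 0.082     ] [0.48832851 0.07340102 0.082     ]
```

>>> step_arm --pt "-37 -34 0 0 0 0" --pt "-37 -34 0 0 0 0" --pt "-37 -34 0 0 0 0" --pt "-37 -34 0 0 0 0" --pt "-37 -34 0 0 0 0" --pt "-37 -34 0 0 0 0" --pt "-37 -34 0 0 0 0" --pt "-37 -34 0 0 0 0" --pt "-37 -34 0 0 0 0" --pt "-37 -34 0 0 0 0" --pt "-37 -34 0 0 0 0" --pt "-37 -34 0 0 0 0" --pt "-37 -34 0 0 0 0" --jaw 0

```text
clock: 1.78
position: [0.5209, 0.0038, 0.1942]
ee_rot: [0.158, 0.987, -0.001, -0.001]
ft_force: [0.9, 1.1, 0.1]
grip_width: -0.0
```

>>> step_arm --pt "-10 -15 0 0 0 -8" --pt "-10 -15 0 0 0 -8" --pt "0 0 0 0 0 -8" --pt "0 0 0 0 0 -8" --pt "0 0 0 0 0 0"

```text
clock: 2.4
position: [0.5333, -0.0367, 0.1931]
ee_rot: [-0.124, 0.992, -0.001, -0.002]
ft_force: [0.2, -0.1, -0.1]
grip_width: 0.003
```

```bash
python3 - <<'E'
from h import *
o=manip.get_obs();W=manip.camera_info("wrist");a=manip.camera("wrist")
cv2.imwrite("pics/w1.png",a)
cv2.imwrite("pics/s1.png",manip.camera("scene"))
print(o["position"],o["ee_rot"],o["ft_force"]); print(W["R"],W["t"], -W["R"].T@W["t"])
E
```

```text
[ 0.5333431  -0.036662    0.19306187] [-0.1241803   0.99225619 -0.00149646 -0.00216095] [ 0.1632464  -0.13811625 -0.08986367]
[[-0.24699459  0.96901293 -0.00276037]
 [ 0.92945322  0.23771484  0.28214954]
 [ 0.27406273  0.06712378 -0.95936647]] [ 0.16842089 -0.52272981  0.23081117] [ 0.46419522 -0.05443431  0.36938538]
```

View pics/w1.png

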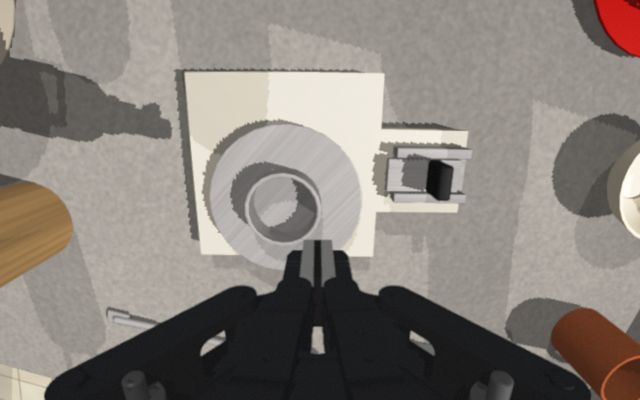

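```bash
python3 - <<'E'
from h import *
a=cv2.imread("pics/w1.png")
cv2.imwrite("pics/w1c.png",cv2.resize(a[60:260,170:390],(770,700),interpolation=cv2.INTER_CUBIC)[:600])
W=manip.camera_info("wrist")
C=np.array([px2w(W,p,.03) for p in((372,256),(202,254),(184,72),(383,74))])
m=C.mean(0);print(C,m,[np.linalg.norm(C[i]-C[i-1]) for i in range(4)])
x=(C[0]+C[1]-C[2]-C[3])[:2]; print("yaw",np.degrees(np.arctan2(x[1],x[0])))
y=(C[0]+C[3]-C[1]-C[2])[:2]; print("yaw y",np.degrees(np.arctan2(-y[0],y[1])))
for p in((283,208),(245,208),(320,208),(283,174),(283,243)):print("collar",px2w(W,p,.077))
E
```

```text
[[ 0.61395805  0.04830052  0.03      ]
 [ 0.66055328 -0.14384011  0.03      ]
 [ 0.46701339 -0.1916109   0.03      ]
 [ 0.42119718  0.00146914  0.03      ]] [ 0.54068048 -0.07142034  0.03      ] [np.float64(0.19836816598867751), np.float64(0.1977097310953933), np.float64(0.19934828309152675), np.float64(0.19844149904141456)]
yaw 13.760491144594857
yaw y 13.489894489534509
collar [ 0.56574942 -0.06281295  0.077     ]
collar [ 0.57470571 -0.09804701  0.077     ]
collar [ 0.55708748 -0.02867256  0.077     ]
collar [ 0.53347951 -0.06995462  0.077     ]
collar [ 0.6012006  -0.05501286  0.077     ]
```

View pics/w1c.png

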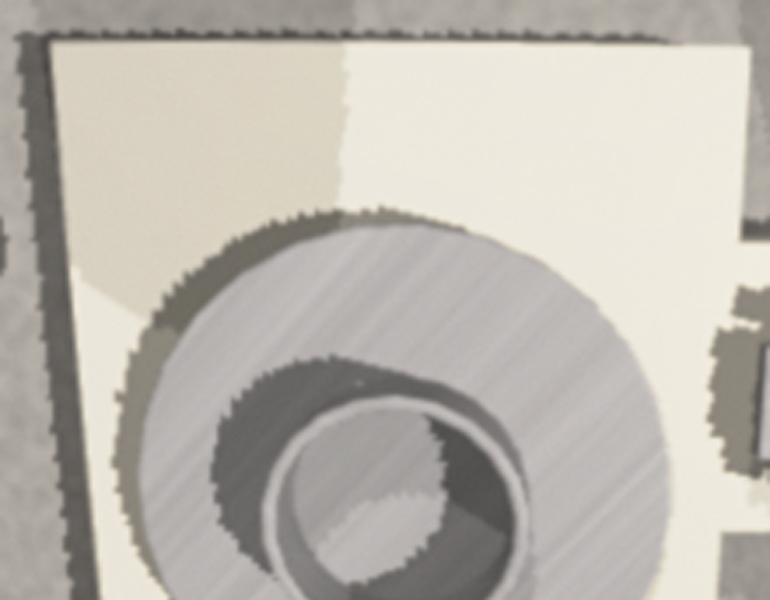

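>>> step_arm --pt "-13 -17 0 0 0 0" --pt "-13 -17 0 0 0 0" --pt "0 0 25 0 0 0" --pt "0 0 25 0 0 0" --pt "0 0 25 0 0 0" --pt "0 0 0 0 0 0"

```text
clock: 3.25
position: [0.5679, -0.0627, 0.1164]
ee_rot: [-0.116, 0.993, -0.001, -0.002]
ft_force: [-0.2, 0.5, -0.4]
grip_width: -0.0
```

```bash
python3 - <<'E'
from h import *
o=manip.get_obs();W=manip.camera_info("wrist");a=manip.camera("wrist")
cv2.imwrite("pics/w2.png",a)
print(o["position"],o["ee_rot"],o["ft_force"])
E
```

```text
[ 0.56793    -0.06274277  0.11639721] [-0.11574586  0.99327655 -0.001332   -0.00168112] [-0.15733632  0.47608908 -0.36244457]
```

View pics/w2.png

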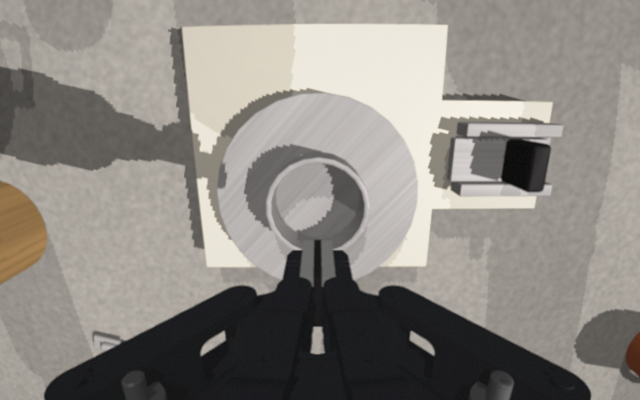

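>>> step_arm --pt "0 0 20 0 0 0" --pt "0 0 20 0 0 0" --pt "0 0 15 0 0 0" --pt "0 0 5 0 0 0" --pt "0 0 0 0 0 0"

```text
clock: 3.92
position: [0.573, -0.0626, 0.0622]
ee_rot: [-0.114, 0.993, -0.002, 0.004]
ft_force: [-0.2, 0.6, 0.1]
grip_width: 0.006
```

```bash
python3 - <<'E'
from h import *
o=manip.get_obs();W=manip.camera_info("wrist");a=manip.camera("wrist")
cv2.imwrite("pics/w3.png",a)
print(o["position"],o["ee_rot"],o["ft_force"])
E
```

```text
[ 0.5729707  -0.06264283  0.06216615] [-0.11424445  0.99344476 -0.00151589  0.00366149] [-0.24356228  0.62757335  0.12060472]
```

View pics/w3.png

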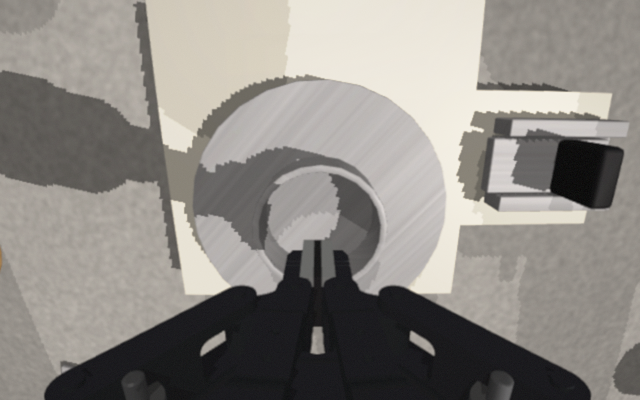

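>>> step_arm --pt "0 0 8 0 0 0" --pt "10 0 0 0 0 0" --pt "8 0 0 0 0 0" --pt "5 0 0 0 0 0" --pt "3 0 0 0 0 0" --pt "0 0 0 0 0 0"

```text
clock: 4.72
position: [0.5464, -0.0692, 0.055]
ee_rot: [-0.114, 0.993, -0.001, 0.005]
ft_force: [-0.0, 0.3, -0.4]
grip_width: 0.001
```

>>> step_arm --pt "3 0 0 0 0 0" --pt "3 0 0 0 0 0" --pt "3 0 0 0 0 0"

```text
clock: 5.1
position: [0.5376, -0.0713, 0.055]
ee_rot: [-0.114, 0.993, -0.001, 0.005]
ft_force: [0.1, 1.1, -0.1]
grip_width: -0.001
```

```bash
cat > look.py <<'E'
from h import *
import sys
o=manip.get_obs();W=manip.camera_info("wrist");a=manip.camera("wrist")
cv2.imwrite(f"pics/{sys.argv[1]}.png",a)
c,s=np.cos(np.radians(13.6)),np.sin(np.radians(13.6))
d=o["position"][:2]-[.539,-.072]; print("TCP dock mm",1000*np.array([c*d[0]+s*d[1],-s*d[0]+c*d[1]]),"z",o["position"][2])
f=o["ft_force"];print("F dock",c*f[0]+s*f[1],-s*f[0]+c*f[1],f[2],"tq",o["torque"],"rot",o["ee_rot"],"t",o["clock"])
E
python3 look.py w4
```

```text
TCP dock mm [-1.22742894  1.04672093] z 0.05499472540452795
F dock 0.3844389240529564 0.9990029818278816 -0.07413852187265677 tq [-0.03784785 -0.0328391  -0.00105758] rot [-0.11411569  0.99345402 -0.00149049  0.00494911] t 5.1
```

View pics/w4.png

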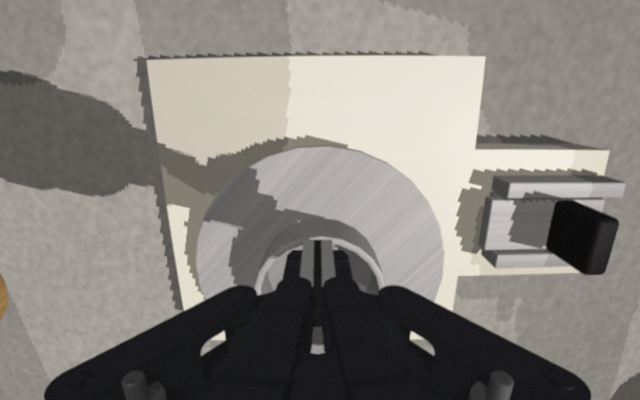

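```bash
cat > fit.py <<'E'
from h import *
import sys
# fit plate circle: args: list of u,v edge points, z
def dock(X):
    c,s=np.cos(np.radians(13.6)),np.sin(np.radians(13.6));d=X[:2]-[.539,-.072]
    return 1000*np.array([c*d[0]+s*d[1],-s*d[0]+c*d[1]])
def fit(pts,z):
    W=manip.camera_info("wrist")
    P=np.array([dock(px2w(W,p,z)) for p in pts])
    from scipy.optimize import least_squares
    r=least_squares(lambda q:np.hypot(*(P-q).T)-80,P.mean(0)+[40,0])
    print("centre",r.x,"res",r.fun.round(1))
E
python3 - <<'E'
from fit import *
fit([(320,146),(196,255),(444,255),(222,196),(420,196),(270,157),(370,156)],.049)
W=manip.camera_info("wrist")
for p in((148,58),(485,56)):print(dock(px2w(W,p,.03)))
E
```

```text
centre [31.81942685  2.02468487] res [ 1.5 -0.8 -1.3 -2.  -1.5  0.5  0.8]
[-100.03480427  -98.22732598]
[-99.37540808  99.0648061 ]
```

>>> step_arm --pt "3 0 0 0 0 0" --pt "3 0 0 0 0 0" --pt "3 0 0 0 0 0"

```text
clock: 5.52
position: [0.5279, -0.0736, 0.0548]
ee_rot: [-0.114, 0.993, -0.001, 0.005]
ft_force: [0.3, -0.2, 0.2]
grip_width: -0.005
```

```bash
python3 look.py w5
```

```text
TCP dock mm [-11.14768151   1.10181247] z 0.05483175665071308
F dock 0.19101756343598333 -0.2845499045297293 0.20065150958490843 tq [ 0.00926705 -0.00950455  0.05421929] rot [-0.11402456  0.9934653  -0.00147138  0.0047883 ] t 5.525
```

View pics/w5.png

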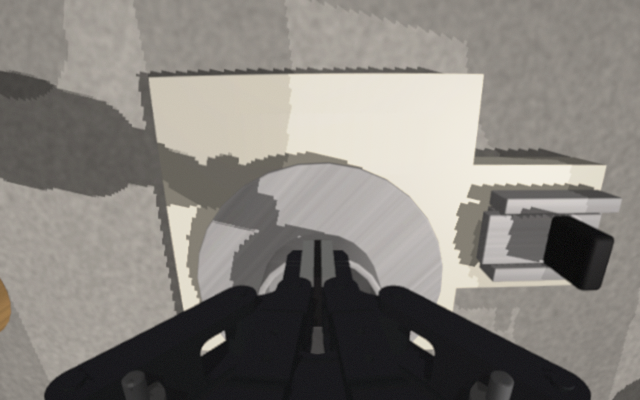

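```bash
python3 - <<'E'
from fit import *
W=manip.camera_info("wrist");p=manip.get_obs()["position"]
print(w2px(W,p), -W["R"].T@W["t"],p)
for q in((148,74),(483,73)):print(dock(px2w(W,q,.03)))
fit([(320,163),(198,270),(442,270),(270,173),(370,172)],.049)
cv2.imwrite("pics/s5.png",cv2.resize(manip.camera("scene")[140:280,220:400],(720,560),interpolation=cv2.INTER_CUBIC))
E
```

```text
[[318.20683568 229.65842859]] [ 0.45566364 -0.09034271  0.23012715] [ 0.52755719 -0.07373626  0.0547967 ]
[-101.03074256  -99.37577575]
[-99.79270455  98.94148019]
centre [30.34857467  1.81705989] res [ 0.3 -1.4 -1.5 -0.1  0.3]
```

View pics/s5.png

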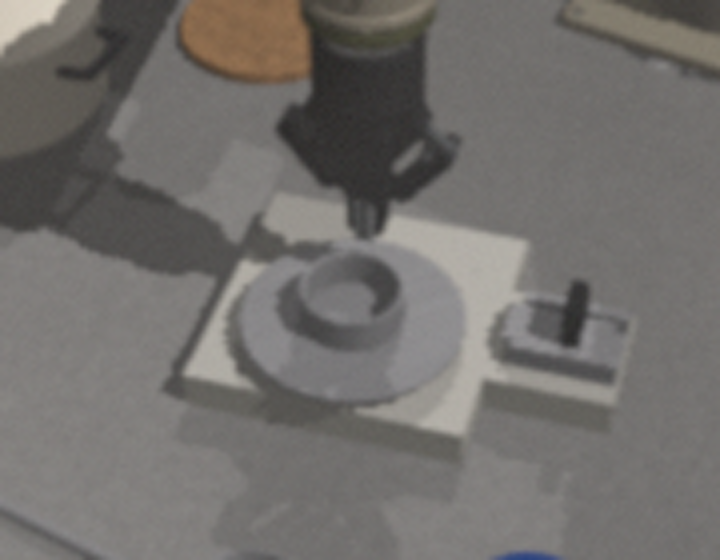

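```bash
python3 - <<'E'
from fit import *
o=manip.get_obs();S=manip.camera_info("scene");p=o["position"]
from scipy.spatial.transform import Rotation as R
z=R.from_quat(o["ee_rot"]).apply([0,0,1])
for k in (0,.02,.06):
    q=w2px(S,p-z*k)[0]; print(k,q,((q-[220,140]+.5)*4-.5))
print(z,o["joint_pos"],o["clock"])
E
```

```text
0 [311.4686013  207.70669012] [367.37440522 272.32676049]
0.02 [311.46842559 202.57594081] [367.37370236 251.80376324]
0.06 [311.46921926 191.95490292] [367.37687706 209.31961168]
[ 0.00973935 -0.00179133 -0.99995097] [-0.40728931  0.27138832  0.52490517  1.90197433 -0.15946086  0.99918852
  1.98608071] 5.625
```

```bash
python3 - <<'E'
from fit import *
o=manip.get_obs();S=manip.camera_info("scene");W=manip.camera_info("wrist");p=o["position"]
from scipy.spatial.transform import Rotation as R
z=R.from_quat(o["ee_rot"]).apply([0,0,1])
for k in (0,.01,.02,.03,.04): print(k,w2px(W,p-z*k)[0])
cv2.imwrite("pics/s6.png",cv2.resize(manip.camera("scene")[170:240,270:360],(720,560),interpolation=cv2.INTER_NEAREST))
cv2.imwrite("pics/w6.png",cv2.resize(cv2.imread("pics/w5.png")[150:310,220:420],(700,560),interpolation=cv2.INTER_CUBIC))
E
```

```text
0 [318.13642329 229.62637394]
0.01 [318.18308035 236.47989857]
0.02 [318.23489774 244.09818393]
0.03 [318.29276943 252.61504297]
0.04 [318.35780485 262.19692014]
```

View pics/s6.png

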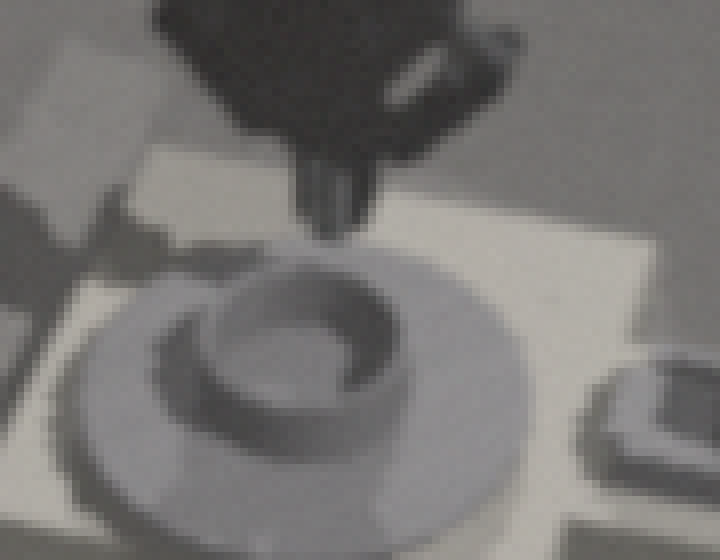

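View pics/w6.png

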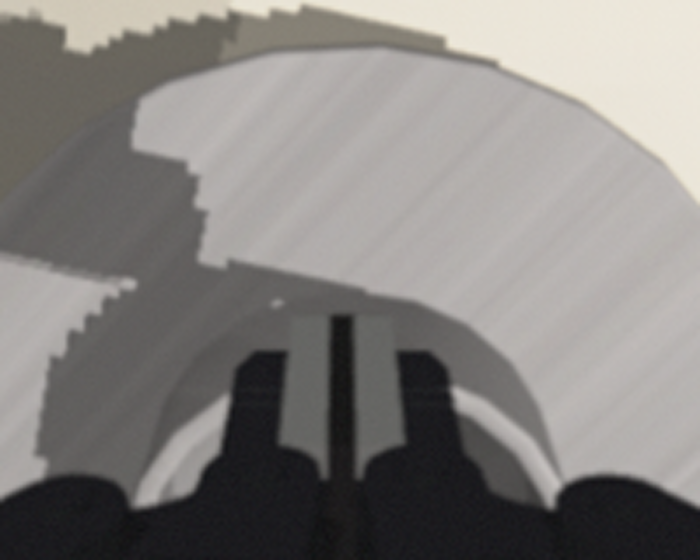

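```bash
python3 - <<'E'
from fit import *
S=manip.camera_info("scene");W=manip.camera_info("wrist")
for z in(.05,.06,.07,.08,.09,.1): print(z,px2w(S,(311.3,200),z),px2w(W,(317.7,240),z))
print(manip.get_obs()["position"])
E
```

```text
0.05 [ 0.49540724 -0.09326408  0.05      ] [ 0.53672678 -0.07181674  0.05      ]
0.06 [ 0.50472216 -0.08772528  0.06      ] [ 0.53225093 -0.07283508  0.06      ]
0.07 [ 0.51403708 -0.08218649  0.07      ] [ 0.52777508 -0.07385341  0.07      ]
0.08 [ 0.52335201 -0.0766477   0.08      ] [ 0.52329923 -0.07487174  0.08      ]
0.09 [ 0.53266693 -0.07110891  0.09      ] [ 0.51882338 -0.07589008  0.09      ]
0.1 [ 0.54198185 -0.06557012  0.1       ] [ 0.51434753 -0.07690841  0.1       ]
[ 0.52803023 -0.07356196  0.05489381]
```

>>> step_arm --pt "0 0 -8 0 0 0" --pt "-15 0 0 0 0 0" --pt "-15 0 0 0 0 0" --pt "-12 1 0 0 0 0" --pt "0 0 0 0 0 0"

```text
clock: 6.3
position: [0.5727, -0.0614, 0.0644]
ee_rot: [-0.115, 0.993, -0.001, 0.006]
ft_force: [-0.5, -0.9, 0.2]
grip_width: 0.002
```

```bash
python3 look.py w7;  python3 - <<'E'
from fit import *
cv2.imwrite("pics/s7.png",cv2.resize(manip.camera("scene")[170:240,270:360],(720,560),interpolation=cv2.INTER_CUBIC))
E
```

```text
TCP dock mm [35.2620199   2.34177352] z 0.06444135484719907
F dock -0.71021162963374 -0.7283025191650976 0.217630272297006 tq [0.03584397 0.07220447 0.01328809] rot [-0.1146819   0.99338461 -0.00139573  0.00575625] t 6.3
```

View pics/s7.png

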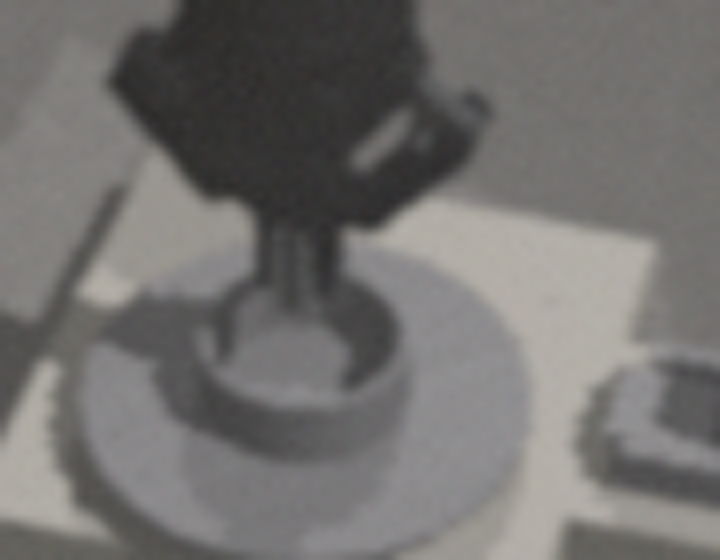

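View pics/w7.png

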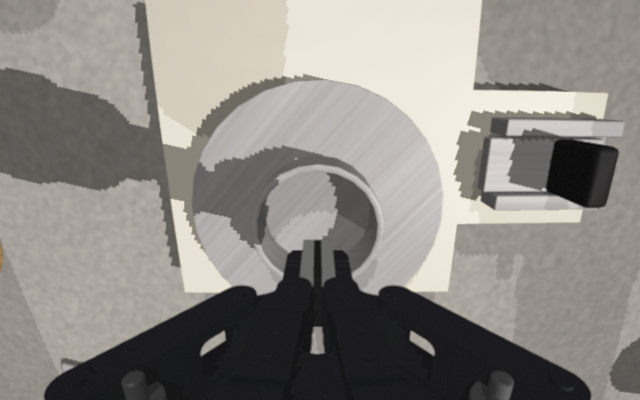

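>>> step_arm --pt "0 0 10 0 0 0" --pt "0 0 10 0 0 0" --pt "0 0 5 0 0 0" --pt "0 0 5 0 0 0" --pt "0 0 0 0 0 0"

```text
clock: 7.02
position: [0.5705, -0.0626, 0.0316]
ee_rot: [-0.114, 0.993, -0.001, 0.005]
ft_force: [-0.1, 0.7, 0.8]
grip_width: -0.001
```

```bash
python3 look.py w8;  python3 - <<'E'
from fit import *
cv2.imwrite("pics/s8.png",cv2.resize(manip.camera("scene")[170:240,270:360],(720,560),interpolation=cv2.INTER_CUBIC))
E
```

```text
TCP dock mm [32.79391137  1.7466216 ] z 0.03157259209015515
F dock 0.03699682484530814 0.6781653569117448 0.8168581610147828 tq [-0.00114179  0.04834489 -0.00826786] rot [-0.11374823  0.9934982  -0.0011559   0.0046189 ] t 7.025
```

View pics/s8.png

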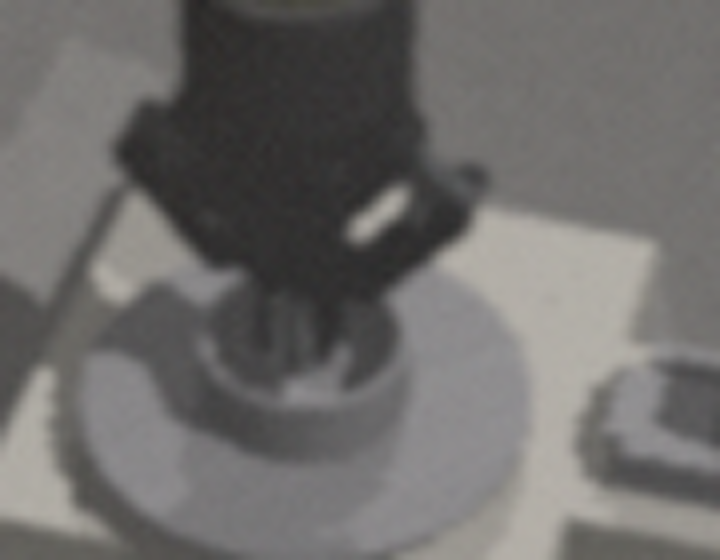

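View pics/w8.png

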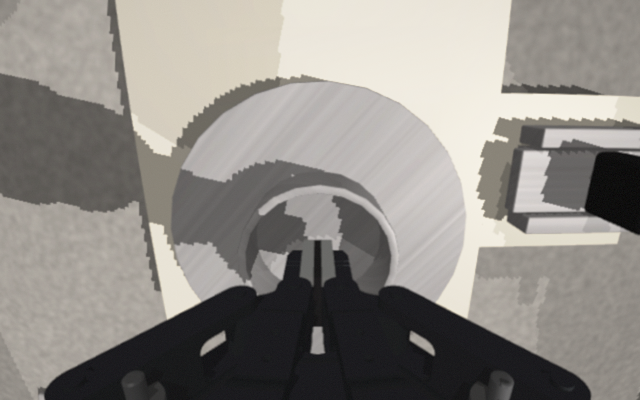

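>>> step_arm --pt "0 0 2 0 0 0" --pt "8 0 0 0 0 0" --pt "5 0 0 0 0 0" --pt "3 0 0 0 0 0" --pt "3 0 0 0 0 0" --pt "3 0 0 0 0 0"

```text
clock: 7.88
position: [0.5484, -0.068, 0.0305]
ee_rot: [-0.114, 0.993, -0.001, 0.006]
ft_force: [0.1, 0.1, 0.5]
grip_width: -0.004
```

```bash
python3 look.py w9
```

```text
TCP dock mm [10.0640153   1.70861074] z 0.030523415516444677
F dock 0.11748509722514441 0.09845646215012373 0.5162156228047665 tq [ 0.00649761 -0.03248613  0.01310596] rot [-0.11369208  0.99349893 -0.00112168  0.00572111] t 7.875
```

View pics/w9.png

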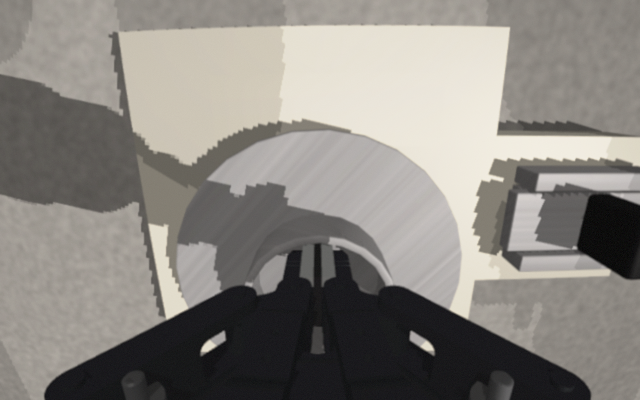

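>>> step_arm --pt "3 0 0 0 0 0" --pt "3 0 0 0 0 0"

```text
clock: 8.18
position: [0.5428, -0.0692, 0.0306]
ee_rot: [-0.114, 0.993, -0.001, 0.006]
ft_force: [2.3, 0.5, -1.6]
grip_width: -0.001
```

>>> step_arm --pt "3 0 0 0 0 0" --pt "3 0 0 0 0 0"

```text
clock: 8.43
position: [0.5368, -0.0705, 0.0305]
ee_rot: [-0.114, 0.993, -0.001, 0.007]
ft_force: [2.6, 1.1, -1.7]
grip_width: -0.002
```

```bash
python3 look.py w10
```

```text
TCP dock mm [-1.7866294   1.93838076] z 0.030510845007931525
F dock 2.8178184965069284 0.4080357221796792 -1.693757391254594 tq [ 0.13481543 -0.44798212  0.01699667] rot [-0.11387358  0.99347233 -0.00120244  0.00663967] t 8.425
```

View pics/w10.png

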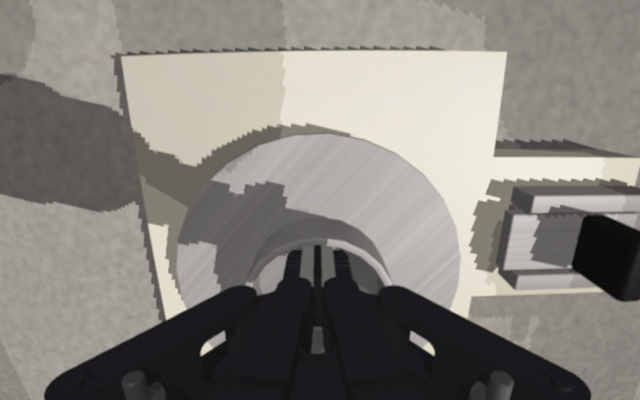

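>>> step_arm --pt "3 0 0 0 0 0" --pt "3 0 0 0 0 0"

```text
clock: 8.72
position: [0.5303, -0.0719, 0.0304]
ee_rot: [-0.114, 0.993, -0.001, 0.006]
ft_force: [2.3, 0.9, -1.5]
grip_width: -0.004
```

>>> step_arm --pt "2 0 0 0 0 0" --pt "2 0 0 0 0 0"

```text
clock: 8.98
position: [0.5261, -0.0729, 0.0304]
ee_rot: [-0.114, 0.993, -0.001, 0.007]
ft_force: [2.3, 1.0, -0.8]
grip_width: 0.002
```

```bash
python3 look.py w11
```

```text
TCP dock mm [-12.77774144   2.17281762] z 0.030438361557313783
F dock 2.4986478297242 0.42045301429055415 -0.7938196714805261 tq [ 1.61925584e-01 -4.84993180e-01 -1.86852442e-04] rot [-0.113867    0.99347415 -0.00103575  0.0065079 ] t 8.975
```

View pics/w11.png

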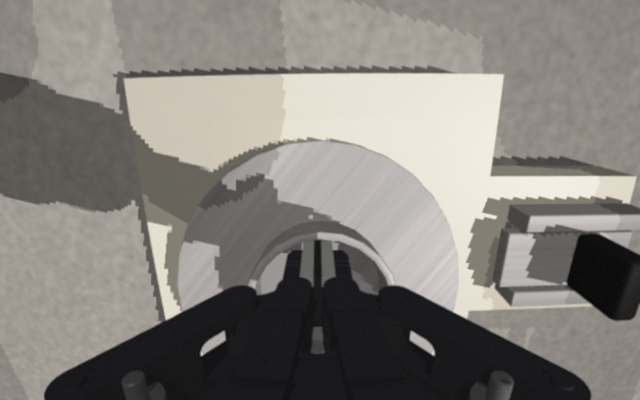

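>>> step_arm --pt "2 0 0 0 0 0" --pt "2 0 0 0 0 0"

```text
clock: 9.28
position: [0.5218, -0.0739, 0.0303]
ee_rot: [-0.114, 0.993, -0.001, 0.006]
ft_force: [0.1, 1.1, -0.3]
grip_width: 0.002
```

>>> step_arm --pt "2 0 0 0 0 0" --pt "2 0 0 0 0 0"

```text
clock: 9.52
position: [0.5177, -0.0749, 0.0303]
ee_rot: [-0.114, 0.993, -0.001, 0.006]
ft_force: [2.3, 1.5, -0.8]
grip_width: 0.001
```

```bash
python3 look.py w12
```

```text
TCP dock mm [-21.42011211   2.21523478] z 0.03030575637296732
F dock 2.6020012903541474 0.9521800755554707 -0.757247624221779 tq [ 0.17647359 -0.45758955  0.00659002] rot [-0.11382097  0.99347961 -0.00104811  0.00647647] t 9.525
```

View pics/w12.png

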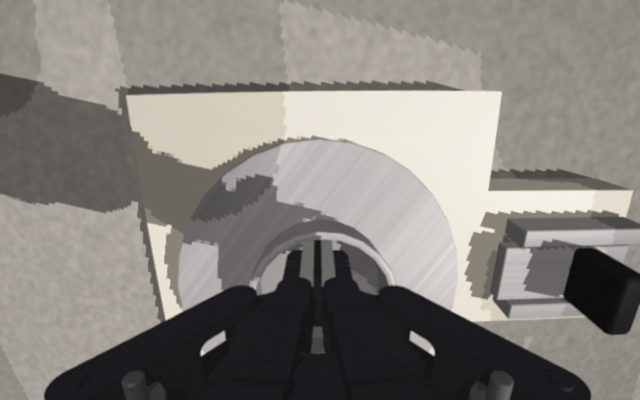

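>>> step_arm --pt "2 0 0 0 0 0" --pt "2 0 0 0 0 0"

```text
clock: 9.82
position: [0.5133, -0.0759, 0.0302]
ee_rot: [-0.114, 0.993, -0.001, 0.006]
ft_force: [1.7, 1.0, -2.3]
grip_width: 0.001
```

>>> step_arm --pt "2 0 0 0 0 0"

```text
clock: 9.95
position: [0.5111, -0.0764, 0.0302]
ee_rot: [-0.114, 0.993, -0.001, 0.006]
ft_force: [1.2, 1.0, -0.9]
grip_width: -0.007
```

```bash
python3 look.py w13;  python3 - <<'E'
from fit import *
cv2.imwrite("pics/s13.png",cv2.resize(manip.camera("scene")[170:240,270:360],(720,560),interpolation=cv2.INTER_CUBIC))
E
```

```text
TCP dock mm [-28.11376503   2.30779809] z 0.030159653885167857
F dock 1.4080465112048497 0.707273696425054 -0.9013342414984375 tq [ 0.25507454 -0.30766231 -0.05853533] rot [-1.13738169e-01  9.93490398e-01 -9.81006972e-04  6.28452824e-03] t 9.95
```

View pics/w13.png

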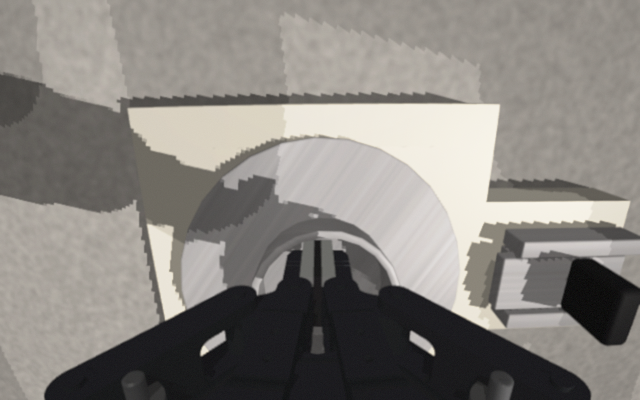

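View pics/s13.png

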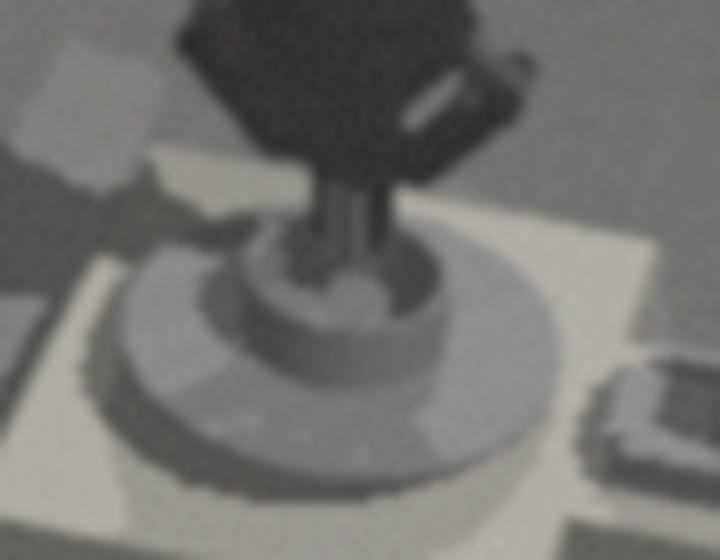

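>>> step_arm --pt "2 0 0 0 0 0" --pt "2 0 0 0 0 0"

```text
clock: 10.3
position: [0.5067, -0.0774, 0.03]
ee_rot: [-0.114, 0.993, -0.001, 0.006]
ft_force: [-0.1, -0.2, -0.0]
grip_width: 0.002
```

```bash
python3 look.py w14;  python3 - <<'E'
from fit import *
cv2.imwrite("pics/s14.png",cv2.resize(manip.camera("scene")[170:240,270:360],(720,560),interpolation=cv2.INTER_CUBIC))
E
```

```text
TCP dock mm [-32.69205361   2.30737704] z 0.030025330566056954
F dock -0.16949943928312128 -0.15488995590775007 -0.024563210742383233 tq [-0.01339182  0.02988191 -0.04266893] rot [-1.13690279e-01  9.93498221e-01 -9.75585572e-04  5.90368939e-03] t 10.3
```

View pics/w14.png

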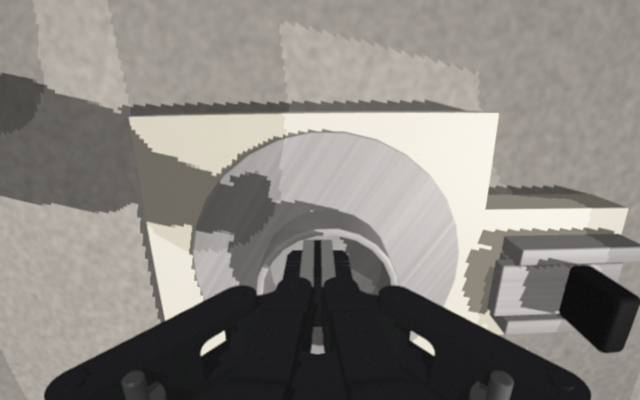

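View pics/s14.png

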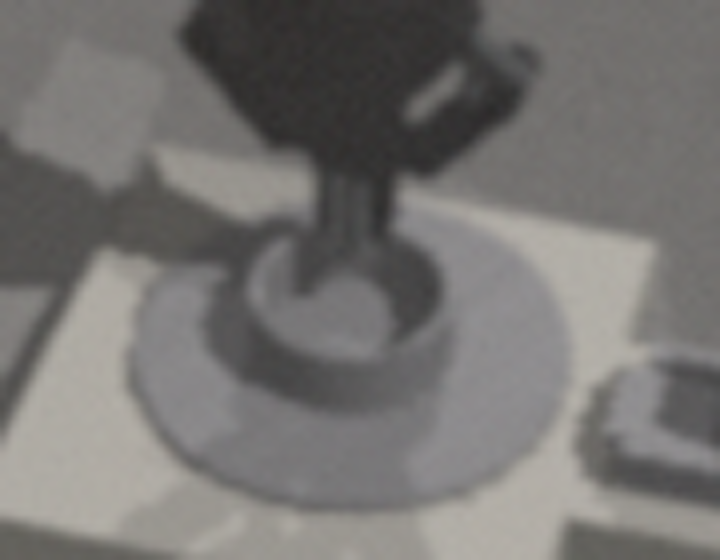

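```bash
python3 - <<'E'
from fit import *
P=[(193,240),(330,131),(459,250),(255,150),(410,157)]
for z in(.035,.049):fit(P,z)
W=manip.camera_info("wrist")
for q in((130,116),(498,114)):print(dock(px2w(W,q,.03)))
for q in((568,268),(620,268),(638,300),(597,352)):print("thumb",dock(px2w(W,q,.082)))
cv2.imwrite("pics/w14c.png",cv2.resize(cv2.imread("pics/w14.png")[110:310,120:400],(784,560),interpolation=cv2.INTER_CUBIC))
E
```

```text
centre [-9.97851221  6.44434748] res [-0.7  0.2 -0.9 -0.1  0.2]
centre [-9.68069004  5.72240392] res [-5.3  1.9 -5.3  0.6  0.8]
[-99.35151662 -98.61103789]
[-98.55708505  98.96745584]
thumb [-34.93670242 113.58594916]
thumb [-34.01940872 139.65197871]
thumb [-16.13029757 155.18301363]
thumb [ 13.96813118 142.44388023]
```

View pics/w14c.png

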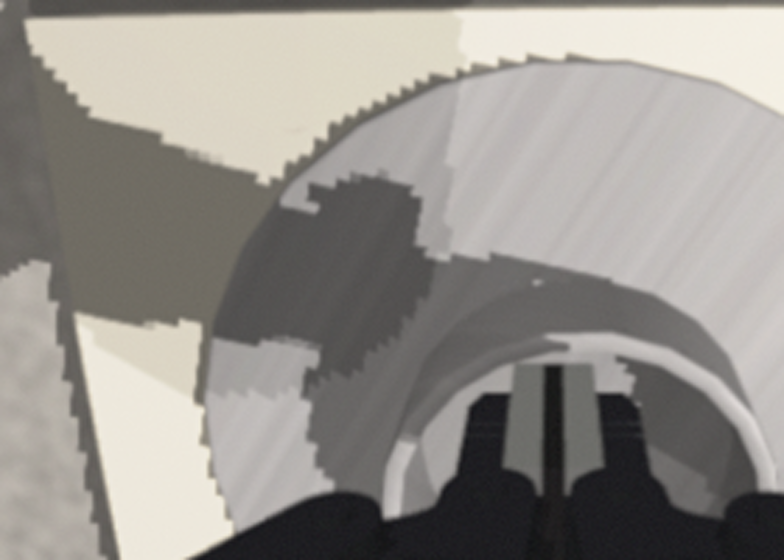

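>>> step_arm --pt "-10 0 0 0 0 0" --pt "0 0 -20 0 0 0" --pt "0 0 -25 0 0 0" --pt "0 0 -30 0 0 0" --pt "-7 30 -5 0 0 0" --pt "-7 40 0 0 0 0" --pt "-7 40 0 0 0 0" --pt "0 40 0 0 0 0" --pt "0 40 0 0 0 0" --pt "0 10 0 0 0 0" --pt "0 0 0 0 0 0"

```text
clock: 11.78
position: [0.4962, 0.1314, 0.1133]
ee_rot: [-0.113, 0.994, -0.002, 0.007]
ft_force: [-0.2, -1.1, 0.5]
grip_width: -0.001
```

```bash
python3 look.py w15;  python3 - <<'E'
from fit import *
cv2.imwrite("pics/s15.png",cv2.resize(manip.camera("scene")[130:270,250:430],(720,560),interpolation=cv2.INTER_CUBIC))
E
```

```text
TCP dock mm [  6.19263869 207.78617383] z 0.11330656121799251
F dock -0.42608206657944403 -1.0571293310813916 0.5310356983403459 tq [-0.02468793  0.01731491  0.01182027] rot [-0.11286501  0.99358492 -0.00171093  0.00689751] t 11.775
```

View pics/w15.png

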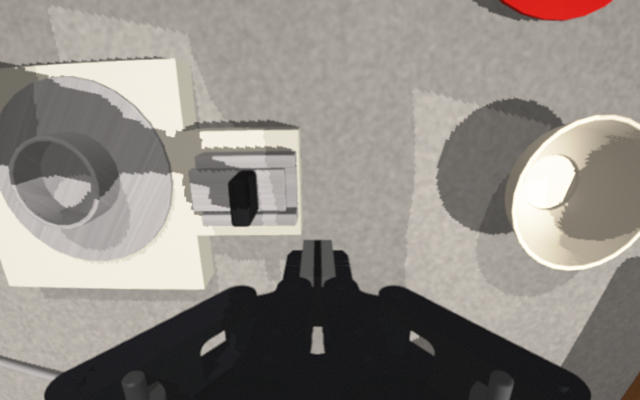

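View pics/s15.png

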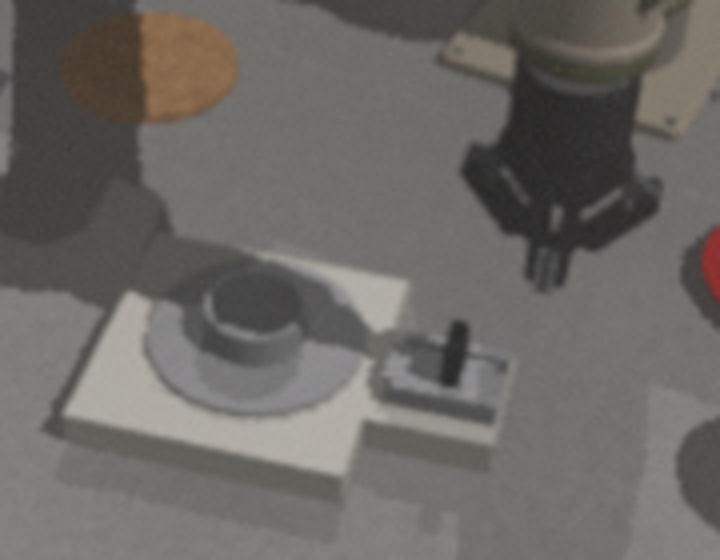

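>>> step_arm --pt "6 0 20 0 0 0" --pt "0 0 25 0 0 0" --pt "0 0 20 0 0 0" --pt "0 0 10 0 0 0" --pt "0 0 3 0 0 0" --pt "0 0 0 0 0 0"

```text
clock: 12.62
position: [0.4949, 0.1218, 0.0346]
ee_rot: [-0.107, 0.994, -0.002, 0.008]
ft_force: [-0.7, -0.3, 0.3]
grip_width: 0.004
```

```bash
python3 look.py w16;  python3 - <<'E'
from fit import *
cv2.imwrite("pics/s16.png",cv2.resize(manip.camera("scene")[170:260,320:430],(770,630),interpolation=cv2.INTER_CUBIC)[:600])
E
```

```text
TCP dock mm [  2.70698556 198.76288845] z 0.034607520625920346
F dock -0.7249372616964035 -0.1815805872022129 0.25249670002891006 tq [ 0.03953764  0.00489962 -0.03576038] rot [-0.10660237  0.99426363 -0.00229558  0.00839618] t 12.625
```

View pics/w16.png

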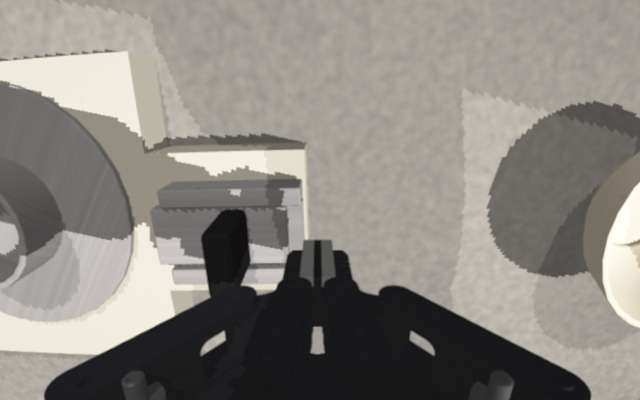

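View pics/s16.png

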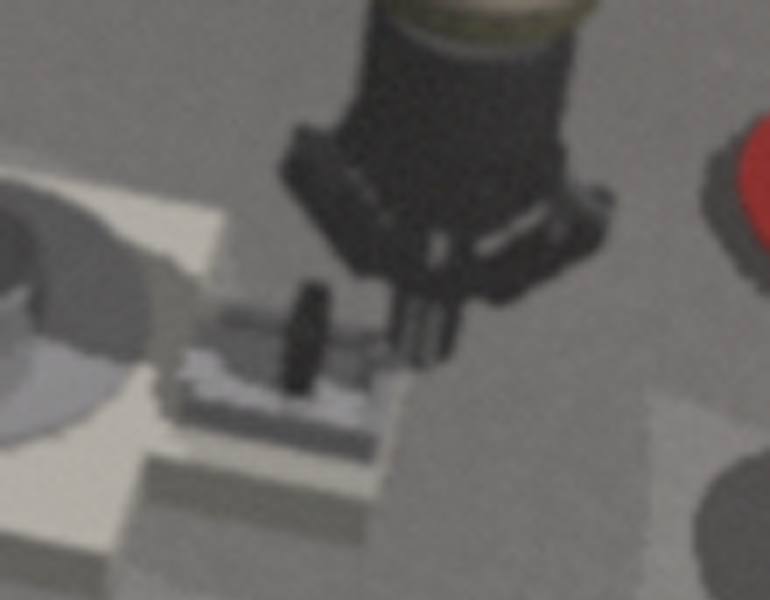

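>>> step_arm --pt "3 -6 -4 0 0 -1.3" --pt "0 -6 0 0 0 0" --pt "0 -5 0 0 0 0" --pt "0 -5 0 0 0 0" --pt "0 -5 0 0 0 0"

```text
clock: 13.35
position: [0.4991, 0.0939, 0.0405]
ee_rot: [-0.119, 0.993, -0.002, 0.01]
ft_force: [-1.6, 2.4, -0.5]
grip_width: -0.0
```

```bash
python3 look.py w17;  python3 - <<'E'
from fit import *
cv2.imwrite("pics/s17.png",cv2.resize(manip.camera("scene")[170:260,320:430],(770,630),interpolation=cv2.INTER_CUBIC)[:600])
E
```

```text
TCP dock mm [  0.23773034 170.62559577] z 0.0405011655356943
F dock -1.0332837702251714 2.718608972747232 -0.45539683876050496 tq [ 0.54907634  0.12589013 -0.03468905] rot [-0.11906184  0.99283881 -0.00173788  0.00960992] t 13.35
```

View pics/s17.png

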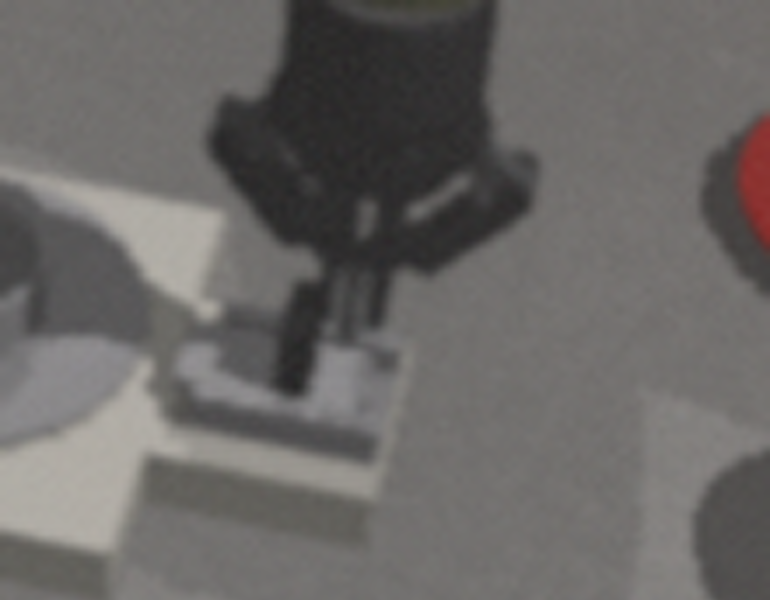

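>>> step_arm --pt "0 -5 0 0 0 0" --pt "0 -5 0 0 0 0" --pt "0 -5 0 0 0 0" --pt "0 -5 0 0 0 0" --pt "0 -5 0 0 0 0" --pt "0 -5 0 0 0 0"

```text
clock: 14.2
position: [0.5063, 0.064, 0.0405]
ee_rot: [-0.12, 0.993, -0.001, 0.009]
ft_force: [-0.1, 2.5, -0.1]
grip_width: 0.002
```

```bash
python3 look.py w18
```

```text
TCP dock mm [  0.19516013 139.85515355] z 0.04048575540723594
F dock 0.4499241301982264 2.4217168717607556 -0.12501834672913242 tq [ 0.49951356  0.09609275 -0.02358007] rot [-0.11958758  0.99277902 -0.00133843  0.00931822] t 14.2
```

View pics/w18.png

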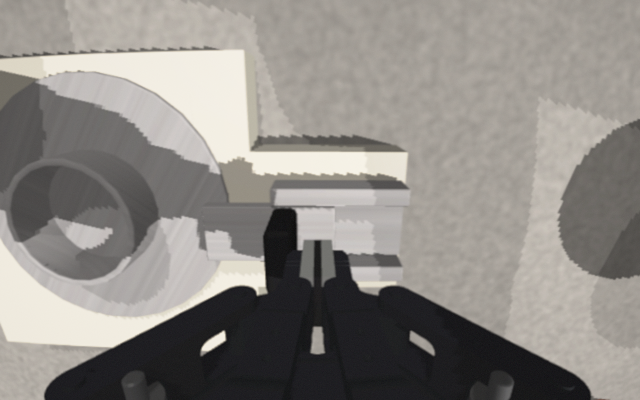

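Latch is sliding over the plate's edge; continue to the stop.

>>> step_arm --pt "0 -4 0 0 0 0" --pt "0 -4 0 0 0 0" --pt "0 -4 0 0 0 0" --pt "0 -3 0 0 0 0"

```text
clock: 14.75
position: [0.5102, 0.0477, 0.0405]
ee_rot: [-0.119, 0.993, -0.002, 0.009]
ft_force: [-0.0, 1.9, -1.1]
grip_width: -0.002
```

>>> step_arm --pt "0 -2 0 0 0 0" --pt "0 -2 0 0 0 0"

```text
clock: 15.0
position: [0.5112, 0.0435, 0.0406]
ee_rot: [-0.119, 0.993, -0.001, 0.009]
ft_force: [-1.2, 2.5, -0.4]
grip_width: -0.003
```

```bash
python3 look.py w19
```

```text
TCP dock mm [  0.19233305 118.83293556] z 0.04055169019378117
F dock -0.5492718157407355 2.7420011685523926 -0.43883857548883964 tq [0.4624201  0.11977315 0.01942037] rot [-0.11924242  0.99281994 -0.00148212  0.00935997] t 15.0
```

View pics/w19.png

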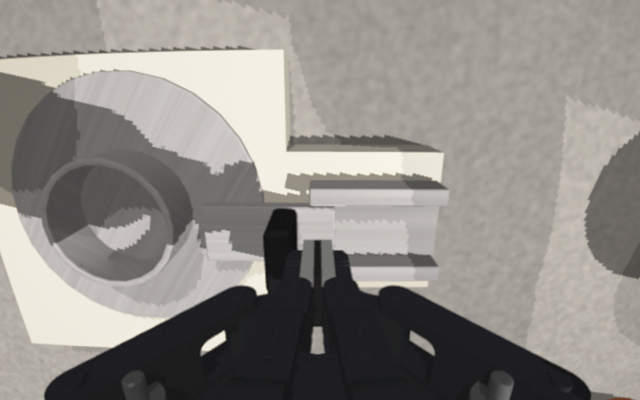

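>>> step_arm --pt "0 -2 0 0 0 0" --pt "0 -2 0 0 0 0"

```text
clock: 15.3
position: [0.5125, 0.0397, 0.0409]
ee_rot: [-0.119, 0.993, -0.001, 0.01]
ft_force: [-1.0, 1.3, 2.5]
grip_width: 0.002
```

>>> step_arm --pt "0 -2 0 0 0 0"

```text
clock: 15.42
position: [0.5132, 0.0376, 0.0411]
ee_rot: [-0.119, 0.993, -0.001, 0.01]
ft_force: [-1.7, 8.3, 1.2]
grip_width: -0.002
```

>>> step_arm --pt "0 -2 0 0 0 0"

```text
clock: 15.55
position: [0.5132, 0.0375, 0.0411]
ee_rot: [-0.12, 0.993, -0.0, 0.009]
ft_force: [-4.0, 12.3, 3.0]
grip_width: 0.0
```

>>> step_arm --pt "0 4 0 0 0 0" --pt "0 15 0 0 0 0" --pt "0 15 0 0 0 0" --pt "0 0 0 0 0 0"

```text
clock: 16.05
position: [0.5043, 0.072, 0.0406]
ee_rot: [-0.12, 0.993, -0.001, 0.009]
ft_force: [-0.9, -0.4, 0.4]
grip_width: 0.002
```

```bash
python3 look.py w20;python3 - <<'E'
from fit import *
cv2.imwrite("pics/s20.png",cv2.resize(manip.camera("scene")[170:260,270:390],(780,585),interpolation=cv2.INTER_CUBIC))
E
```

```text
TCP dock mm [1.44167163e-01 1.48123559e+02] z 0.0405707624634399
F dock -0.9193795464758461 -0.17900624183157948 0.42274152536657955 tq [-0.02401151  0.03611348  0.00255849] rot [-1.19862779e-01  9.92747642e-01 -6.92017416e-04  9.19532915e-03] t 16.05
```

View pics/w20.png

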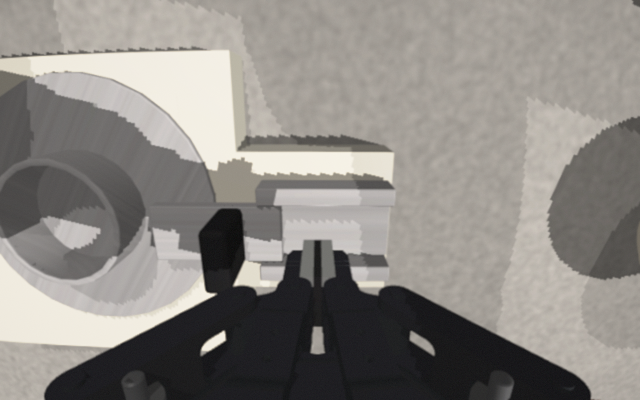

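View pics/s20.png

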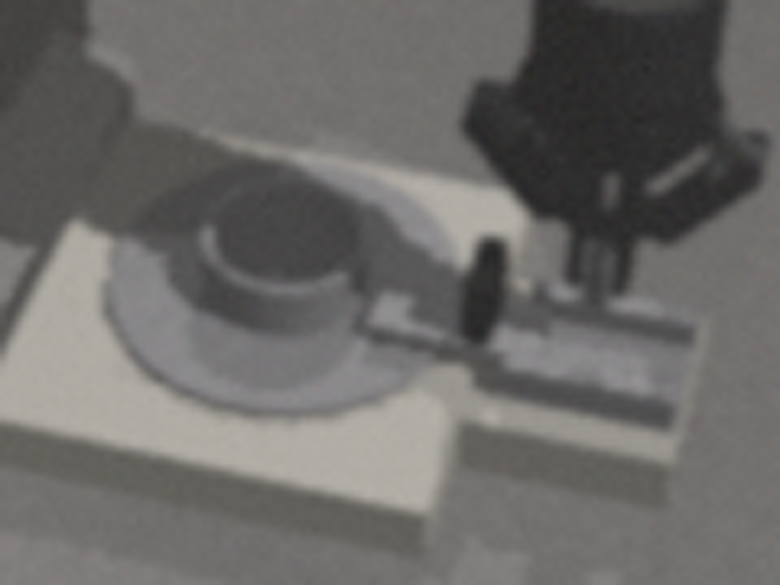

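```bash
python3 - <<'E'
from fit import *
W=manip.camera_info("wrist")
print("rear",dock(px2w(W,(282,222),.047)),"tip",dock(px2w(W,(150,232),.047)),"thumb top",[dock(px2w(W,p,.082)) for p in((212,209),(242,209),(202,290),(228,290))])
S=manip.camera_info("scene")
g=lambda u,v:(269.58+u/6.5,169.58+v/6.5)
print("scene tip",dock(px2w(S,g(368,318),.047)),"thumb",dock(px2w(S,g(490,243),.082)))
E
```

```text
rear [ -7.19940751 126.36670808] tip [-0.49232341 49.74676244] thumb top [array([-27.35470016,  99.83487378]), array([-27.41609519, 113.17080123]), array([14.25174972, 90.62676112]), array([ 14.0339004 , 103.34825322])]
scene tip [11.34772048 51.1156801 ] thumb [-13.2505395   97.92080525]
```

>>> step_arm --pt "0 10 -15 0 0 0" --pt "0 10 -25 0 0 0" --pt "0 0 -30 0 0 0" --pt "0 0 -30 0 0 0" --pt "0 0 -20 0 0 0" --pt "0 0 0 0 0 0" --pt "0 0 0 0 0 0"

```text
clock: 17.02
position: [0.4975, 0.0912, 0.1693]
ee_rot: [-0.117, 0.993, -0.001, 0.011]
ft_force: [-0.2, -0.1, -0.9]
grip_width: 0.001
```

```bash
python3 look.py w21;python3 - <<'E'
from fit import *
cv2.imwrite("pics/s21.png",manip.camera("scene"))
E
```

```text
TCP dock mm [ -1.97336142 168.35916858] z 0.16927255962450016
F dock -0.1875690464114523 -0.022162702364841892 -0.914881192277041 tq [0.03194463 0.13394772 0.03665359] rot [-1.17499546e-01  9.93012645e-01 -8.02148699e-04  1.09133314e-02] t 17.025
```

View pics/w21.png

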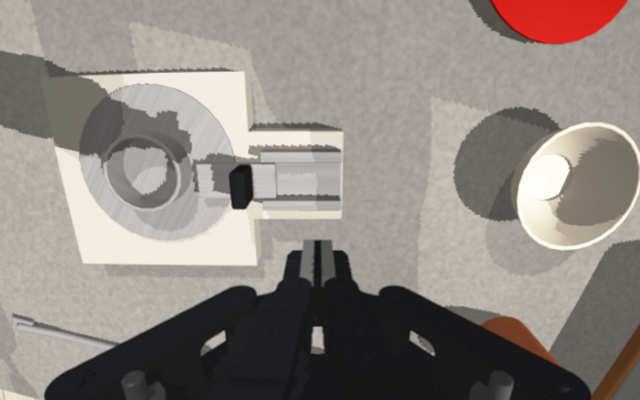

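View pics/s21.png

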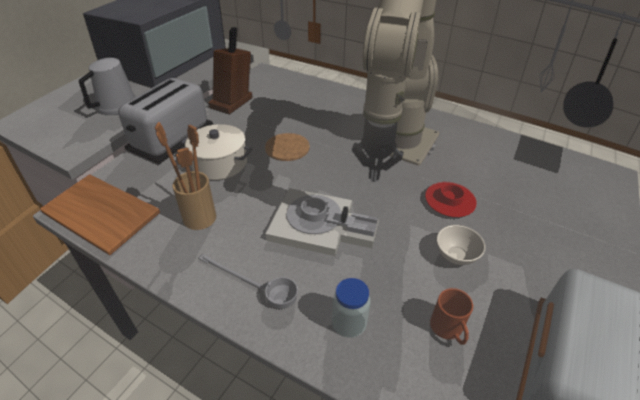

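Both views show the rest seated flat, the bar over the plate's edge, nothing else moved and the gripper clear of everything.

```bash
python3 -c "
from workcell import manip
print(manip.hand_in())"
```

```text
the job is handed in; nothing more can be done
None
```

I slid the ladle rest along dock −x with closed fingers inside its collar until its foot dropped into the hole. Then I pushed the latch home by its thumb plate, backed off and handed in at about 17 s of the 67 s allowed.

**Last checks**
- **Rest:** the plate outline fitted a flat plate on the deck to within 1 mm, centred at about x −10, y +6 mm in the dock frame. The pushing force fell to zero when it dropped. I made that fit before latching. Afterwards I only looked at the pictures, and they still show the plate flat.
- **Latch:** force rose from about 2.5 N to about 12 N at the stop. The bar's rear end measured 126 mm along dock y against 127 mm expected at home, and its tip 50–51 mm against 52 mm.
- **Surroundings:** the other things look unmoved, and the gripper is well clear of everything.

**What disagreed:** in the pictures the shut fingertips sat about 25 mm higher than the reported TCP. My first push therefore passed over the collar without moving the rest. I measured the offset from two cameras and allowed for it from then on.

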